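Find the solid brass paperweight by hefting the boxes

ROBOT

A 6-joint arm with a two-finger parallel gripper is mounted at the origin on the work surface; the furniture and walls round the work are solid. World frame = base frame: x ahead of the robot, y to its left, z up, the work surface at z = 0. Lengths are in m, angles in rad, forces in N, time in s.
With the tool pointing down it reaches from about 0.375 to 0.9 m from the base axis. Payload 3.1 kg.
Tool frame: the origin (TCP) lies at the very end of the fingers, on their centre line; the grasp point (between the pads) lies 19 mm behind it (manip.tcp_to_grasp is the distance from the TCP to the grasp point, in m); z points along the fingers, y is the line along which they close (so a half turn about z gives the same grasp; the last joint's range is limited). The gripper opens to 85 mm and grips with 20 to 120 N. Pads are 22 mm wide; open, the fingers measure 114 mm over their backs; the gripper's body (76 mm by 85 mm) begins 54 mm behind the grasp point. The pads swing forward as they close: fully open they stand 13 mm farther back than shut.
Start: joints at [1.036, 0.527, 1.433, -0, 1.181, -0.178], TCP at [0.218, 0.586, 0.231] pointing down, gripper open.
Joint ranges: [-3.08, 3.08], [-0.75, 2.2], [0.22, 2.44], [-1.43, 4.57], [0, 2.65], [-2.85, 2.85]. Speed limits (rad/s): [2.79, 2.79, 3.14, 3.14, 3.14, 3.14].

INTERFACE

Orientations are given as a unit quaternion [x, y, z, w].
In Python, from station import manip gives the robot as it stands. The module is installed in compiled form; this text tells all that it offers.
- The arm moves only by the tool step_arm, never from a script. Its argument "commands" is one flat list of numbers, 6 for each row, row after row: the shift along the tool's x, y, z in m, then the turn, a rotation vector about the tool's x, y, z in degrees. A call has exactly 10 rows; each row is the pose to reach, as a shift and turn from the pose commanded when the call began, along the tool's axes at that moment; what a row does not reach only later rows make up. A row lasts 1/10 s, in which the tool goes at most 50 mm and 8.59 degrees, less where a joint would pass 70% of its speed; a pose out of reach is approached as far as the arm can. A call with a gripper value outside its range is refused whole. "jaw" is the opening in per cent of the stroke, from 0 (shut) to 100 (fully open), set as the call begins (left out, the last holds). The fingers move at their own pace and stop on an object; "grip_force" is the grip in N (left out, the last holds). Time passes only in rows, so rows that repeat a pose let the fingers close, or fill a call up. It gives the time, the measured TCP pose, the force, the opening and the grip force at its end, in the units of the state.
- manip.sense(): the state, without advancing time (a new reading comes with each control period).
- manip.snapshot(name): name is "scene" or "top" or "wrist"; returns a dict with "pixels" (480x640x3 uint8, blue, green, red), "fx", "fy", "cx", "cy" (pixels), "R" (3x3) and "t" (3): a world point X has camera coordinates R X + t; the wrist camera has in their place "mount" (4x4, takes a point from camera to tool coordinates, whose origin is the TCP and whose axes are the flange's). Camera axes: x right, y down, z forward; pixel columns grow to the right and rows downward; lengths in m; the calibration is good to about 2 mm. A picture is of the moment at which its call begins: read the wrist's pose just before it. There is no depth.
- manip.sign_off(): hands the job in; it is judged then, once.
The state is a dict: "t": time; "q": joint angles; "qd": joint speeds; "tau": joint torques, N m; "tcp_pos": TCP position; "tool_rot": TCP orientation; "force": force on the tool from outside, world axes, zero at the start; "ft_torque": the same for the moment, N m; "finger_gap": opening from 0.0 (shut) to 1.0 (fully open); "gripper_force": force on a finger pad.
Only numpy, scipy, OpenCV 4.12 (cv2) and the standard library are available. Lean on these libraries where they do the work, as an engineer would, in place of code of your own. Each camera call takes 0.05 s, during which the arm holds its last target. There are 200 camera calls.

TASK

Three look-alike closed wooden boxes stand on the worktable, and one holds the solid brass paperweight, the others hollow copies. Heft the closed boxes one at a time, a few centimetres off the table and each set back upright, until you have had the heavy one in hand; then lift the lid off that box, take out its paperweight and stand it upright in the middle of the sketch pad. Leave that box standing on the table and never open the other two.

Things in the scene. Friction and masses are not known exactly. Their poses are not given: they have to be found in the camera images.
- box_a: dark wooden box base, 60 (x) x 90 (y) x 28 mm high, walls and floor 6 mm thick; origin: centre of its underside. Stands on the table, holds weight_a, closed by lid_a, 76 mm high with the lid's knob. Lift it by the 60 mm width of this base; the lid is only laid on and 2 mm narrower each side. The closed boxes look alike: two weigh about 0.24 kg, the one with the solid weight about 0.57 kg; only lifting tells which
- lid_a: loose hollow wooden cover of box_a, mid-brown, 56 (x) x 86 (y) mm, about 0.05 kg; origin: centre of its rim, which rests on the box's rim 28 mm above the box's underside (a lip goes 5 mm down inside, 1.5 mm play). Its flat top is 28 mm above the origin, with an upright round brass knob 20 mm across and 20 mm high in the middle, to be taken from above. Lifts straight off
- weight_a: brass-coloured paperweight inside box_a, unseen until the lid is off: bar 40 (x) x 66 (y) x 15 mm with an upright round knob 18 mm across in the middle, its top 44 mm above the underside; origin: centre of the underside, 6 mm above the box's underside, so the knob stands 22 mm above the open box's rim. One of the three is solid, about 0.4 kg, two are hollow, about 0.07 kg; they look alike
- box_b: dark wooden box base, 60 (x) x 90 (y) x 28 mm high, walls and floor 6 mm thick; origin: centre of its underside. Stands on the table, holds weight_b, closed by lid_b, 76 mm high with the lid's knob. Lift it by the 60 mm width of this base; the lid is only laid on and 2 mm narrower each side. The closed boxes look alike: two weigh about 0.24 kg, the one with the solid weight about 0.57 kg; only lifting tells which
- lid_b: loose hollow wooden cover of box_b, mid-brown, 56 (x) x 86 (y) mm, about 0.05 kg; origin: centre of its rim, which rests on the box's rim 28 mm above the box's underside (a lip goes 5 mm down inside, 1.5 mm play). Its flat top is 28 mm above the origin, with an upright round brass knob 20 mm across and 20 mm high in the middle, to be taken from above. Lifts straight off
- weight_b: brass-coloured paperweight inside box_b, unseen until the lid is off: bar 40 (x) x 66 (y) x 15 mm with an upright round knob 18 mm across in the middle, its top 44 mm above the underside; origin: centre of the underside, 6 mm above the box's underside, so the knob stands 22 mm above the open box's rim. One of the three is solid, about 0.4 kg, two are hollow, about 0.07 kg; they look alike
- box_c: dark wooden box base, 60 (x) x 90 (y) x 28 mm high, walls and floor 6 mm thick; origin: centre of its underside. Stands on the table, holds weight_c, closed by lid_c, 76 mm high with the lid's knob. Lift it by the 60 mm width of this base; the lid is only laid on and 2 mm narrower each side. The closed boxes look alike: two weigh about 0.24 kg, the one with the solid weight about 0.57 kg; only lifting tells which
- lid_c: loose hollow wooden cover of box_c, mid-brown, 56 (x) x 86 (y) mm, about 0.05 kg; origin: centre of its rim, which rests on the box's rim 28 mm above the box's underside (a lip goes 5 mm down inside, 1.5 mm play). Its flat top is 28 mm above the origin, with an upright round brass knob 20 mm across and 20 mm high in the middle, to be taken from above. Lifts straight off
- weight_c: brass-coloured paperweight inside box_c, unseen until the lid is off: bar 40 (x) x 66 (y) x 15 mm with an upright round knob 18 mm across in the middle, its top 44 mm above the underside; origin: centre of the underside, 6 mm above the box's underside, so the knob stands 22 mm above the open box's rim. One of the three is solid, about 0.4 kg, two are hollow, about 0.07 kg; they look alike
- sketch_pad: sketch pad lying on the table at the robot's right, fixed: white sheets on a card back, 120 (own x) x 150 (own y) x 10 mm, wire binding along its +x edge (standing 2 mm above the paper); origin at the centre of its underside, the paper's top 10 mm above it. (At least 100 mm of table behind each box, away from the robot, is clear for its lid)
There are look-alikes about, which are no part of the job. What is shaped like the box_a but pink is not meant. Leave any white look-alike of the box_b alone.

How it is judged:
By the outcome, as a careful person would: the job done as asked, in the order asked, and still so for the second after the job is handed in, with the robot touching nothing.
It also fails if it takes over 72 s, if anything falls off the work surface, if the arm or the gripper's body presses on something with over 40 N, if the wrist force passes 120 N, or if a joint passes its speed limit or range.

## Working session

There is one attempt and no reset: what is moved stays moved. The work goes in short steps, Python scripts to look and compute and a tool call to move; the robot and the scene stay as the last step left them, time stands still between calls to the robot, and variables do not carry over. Pictures are saved under pics/ and viewed, at most 10 in all, crops included, and the job is handed in when it is done.

Besides the shell and the picture viewer there is one more tool, called after "Request:" in YAML: its name, and indented under it one key for each argument. step_arm: Moves the arm, as the interface text tells. Its arguments: {"type":"object","properties":{"commands":{"type":"array","items":{"type":"number"}},"jaw":{"type":"number"},"grip_force":{"type":"number"}},"required":["commands"]}

```bash
mkdir -p pics; python3 - <<'E'
from station import manip
import cv2,numpy as np
for n in("top","scene"):
    s=manip.snapshot(n); cv2.imwrite(f"pics/{n}0.png",s["pixels"]); print(n,s["fx"],s["cx"],s["cy"],np.round(s["R"],3).tolist(),np.round(s["t"],3))
st=manip.sense(); print({k:np.round(v,3).tolist() for k,v in st.items()}, manip.tcp_to_grasp)
E
```

```text
top 552.9598136238033 320.1897655301763 238.4654018960596 [[0.003, -1.0, 0.001], [-0.991, -0.003, -0.135], [0.135, -0.001, -0.991]] [0.157 0.461 1.584]
scene 435.79782679165936 321.8867752774933 236.6623887912624 [[-0.585, -0.811, -0.0], [-0.37, 0.267, -0.89], [0.722, -0.521, -0.456]] [0.4   0.162 0.915]
{'t': 0.1, 'q': [1.036, 0.528, 1.434, 0.0, 1.181, -0.179], 'qd': [0.0, -0.002, -0.005, 0.002, 0.0, -0.0], 'tau': [-0.001, -44.33, -17.858, -0.0, 0.004, 0.0], 'tcp_pos': [0.218, 0.585, 0.23], 'tool_rot': [0.177, 0.984, -0.001, -0.0], 'force': [0.318, 0.331, 0.071], 'ft_torque': [-0.027, 0.067, -0.031], 'gripper_force': 0.0, 'finger_gap': 1.001} 0.0187
```

View pics/top0.png

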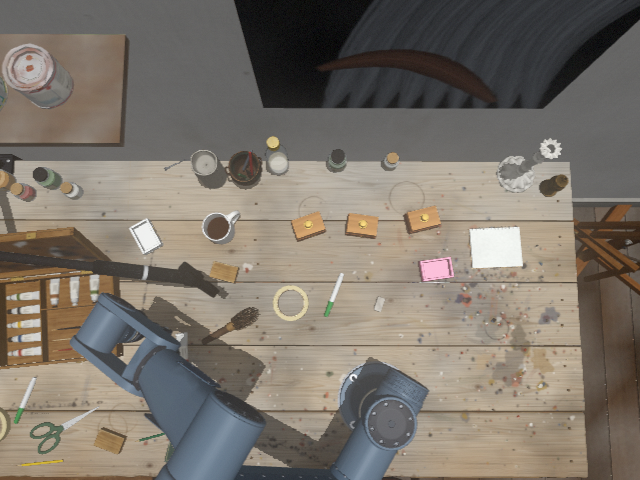

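View pics/scene0.png

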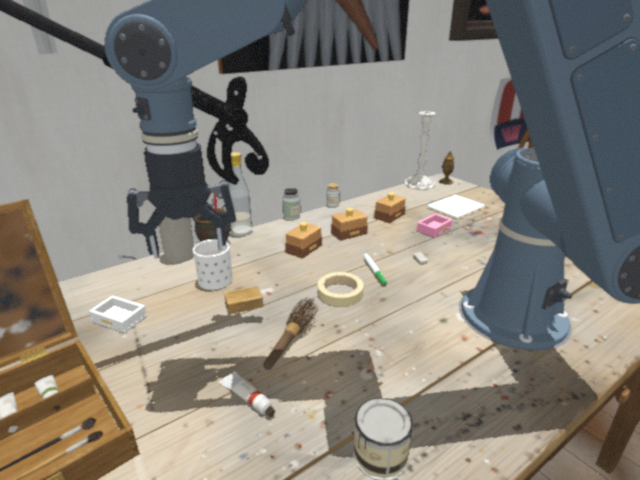

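The top view shows the three brown closed boxes at about (308,225), (361,225) and (422,219), with the white pad at (496,247) and the pink look-alike at (436,269). The scene view agrees. Next I measure them.

```bash
cat > h.py <<'E'
from station import manip
import cv2,numpy as np
from scipy.spatial.transform import Rotation as Ro
def ray(s,uv,z,st=None):
    uv=np.atleast_2d(np.array(uv,float))
    d=np.c_[(uv[:,0]-s["cx"])/s["fx"],(uv[:,1]-s["cy"])/s["fy"],np.ones(len(uv))]
    if "mount" in s:
        M=np.array(s["mount"]);T=Ro.from_quat(st["tool_rot"]).as_matrix()
        D=d@M[:3,:3].T@T.T; o=T@M[:3,3]+st["tcp_pos"]
    else:
        R=np.array(s["R"]);D=d@R;o=-R.T@np.array(s["t"])
    return o+D*((z-o[2])/D[:,2])[:,None]
def proj(s,X,st=None):
    X=np.atleast_2d(X)
    if "mount" in s:
        M=np.array(s["mount"]);T=Ro.from_quat(st["tool_rot"]).as_matrix()
        c=((X-st["tcp_pos"])@T-M[:3,3])@M[:3,:3]
    else: c=X@np.array(s["R"]).T+s["t"]
    return np.c_[c[:,0]/c[:,2]*s["fx"]+s["cx"],c[:,1]/c[:,2]*s["fy"]+s["cy"]]
def rect(P):
    c,(w,h),a=cv2.minAreaRect((P[:,:2]*1000).astype(np.float32))
    # long-axis angle
    if w<h:a+=90
    a=(a+90)%180-90
    return np.round(c,1),sorted([round(w,1),round(h,1)]),round(a,1)
def tool(dst,st,yaw=None):
    "shift in tool axes (m) to bring TCP to world dst; yaw = wanted world angle of tool y (deg, mod 180)"
    T=Ro.from_quat(st["tool_rot"]).as_matrix(); sh=T.T@(np.array(dst)-st["tcp_pos"])
    if yaw is None:return np.round(sh,4)
    yc=np.degrees(np.arctan2(T[1,1],T[0,1])); d=(yaw-yc+90)%180-90
    return np.round(sh,4),"turn about tool z",round(-d,1),"yaw now",round(yc,2)
E
python3 - <<'E'
from h import *
s=manip.snapshot("top");im=s["pixels"];hsv=cv2.cvtColor(im,cv2.COLOR_BGR2HSV)
for n,c in(("L",(308,225)),("M",(361,225)),("R",(422,219))):
    x,y=c;print(n,hsv[y-8:y+8:3,x].tolist(), hsv[y+18:y+22,x].tolist())
crop=cv2.resize(im[195:305,280:540],None,fx=3,fy=3,interpolation=cv2.INTER_CUBIC);cv2.imwrite("pics/crop.png",crop)
E
```

```text
L [[15, 119, 193], [19, 125, 188], [22, 122, 244], [21, 127, 219], [16, 121, 207], [16, 119, 213]] [[17, 49, 182], [17, 50, 177], [18, 51, 176], [17, 53, 172]]
M [[16, 121, 194], [22, 126, 203], [22, 125, 237], [19, 110, 132], [16, 120, 210], [16, 119, 212]] [[17, 49, 172], [17, 43, 183], [17, 46, 171], [17, 48, 159]]
R [[15, 118, 195], [22, 125, 216], [21, 126, 196], [19, 115, 140], [15, 118, 209], [16, 117, 213]] [[17, 47, 189], [16, 49, 181], [17, 55, 168], [17, 57, 169]]
```

View pics/crop.png

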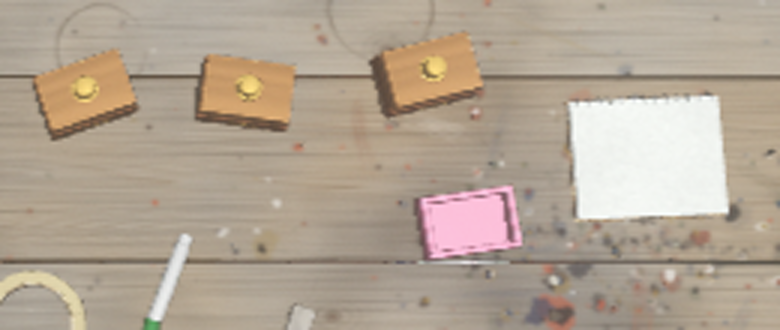

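The crop shows three lids with brass knobs at about (84,88), (249,87) and (433,68), the pad at (650,157) with its wire binding along the top edge, and the pink open box.

```bash
python3 - <<'E'
from h import *
s=manip.snapshot("top");im=s["pixels"];hsv=cv2.cvtColor(im,cv2.COLOR_BGR2HSV)
def big(m,c,r):
    k=np.zeros_like(m);k[c[1]-r:c[1]+r,c[0]-r:c[0]+r]=m[c[1]-r:c[1]+r,c[0]-r:c[0]+r]
    cs,_=cv2.findContours(k,cv2.RETR_EXTERNAL,cv2.CHAIN_APPROX_NONE)
    return cv2.convexHull(max(cs,key=cv2.contourArea))[:,0]
lid=cv2.inRange(hsv,(12,90,165),(25,255,255)); kn=cv2.inRange(hsv,(20,90,170),(28,255,255))
for n,c in(("L",(308,225)),("M",(361,225)),("R",(422,219))):
    P=ray(s,big(lid,c,26),.056); K=big(kn,c,10); kc=K.mean(0)
    print(n,"lidtop",rect(P),"knob",np.round(ray(s,kc,.072)*1000,1))
pad=cv2.inRange(hsv,(0,0,205),(180,40,255))
print("pad",rect(ray(s,big(pad,(496,247),40),.010)))
pk=cv2.inRange(hsv,(150,50,100),(178,255,255))
print("pink",rect(ray(s,big(pk,(436,269),30),.028)))
st=manip.sense();print(np.round(manip.snapshot("wrist")["mount"],3).tolist())
E
```

```text
L lidtop (array([498.7, 193.6]), [55.4, 84.1], -71.1) knob [[494.8 193.   72. ]]
M lidtop (array([500.5,  36.8]), [55.1, 84.6], 82.0) knob [[498.5  37.8  72. ]]
R lidtop (array([ 519.4, -140.6]), [55.1, 85.9], -75.7) knob [[ 516.3 -139.9   72. ]]
pad (array([ 439.7, -360.1]), [117.3, 148.8], -87.2)
pink (array([ 373.6, -177.7]), [61.1, 95.0], -82.1)
[[-0.002, -0.944, -0.329, 0.085], [1.0, -0.002, 0.0, 0.001], [-0.001, -0.329, 0.944, -0.144], [0.0, 0.0, 0.0, 1.0]]
```

```bash
python3 - <<'E'
from h import *
s=manip.snapshot("top");c=manip.snapshot("scene")
for uv in((218,292),(195,275),(145,271)):
  for z in(.0,.2,.4,.6,.8):
    X=ray(s,uv,z);print(uv,z,np.round(X[0],2),np.round(proj(c,X)[0]))
st=manip.sense()
print(tool((.4965,.1935,.20),st,18.9),tool((.4965,.1935,.12),st,18.9))
E
```

```text
(218, 292) 0.0 [0.31 0.46 0.  ] [249. 320.]
(218, 292) 0.2 [0.3  0.42 0.2 ] [260. 230.]
(218, 292) 0.4 [0.29 0.39 0.4 ] [274. 120.]
(218, 292) 0.6 [0.28 0.35 0.6 ] [290. -15.]
(218, 292) 0.8 [0.28 0.31 0.8 ] [ 312. -185.]
(195, 275) 0.0 [0.36 0.53 0.  ] [207. 320.]
(195, 275) 0.2 [0.34 0.48 0.2 ] [220. 230.]
(195, 275) 0.4 [0.33 0.44 0.4 ] [236. 120.]
(195, 275) 0.6 [0.31 0.39 0.6 ] [255. -15.]
(195, 275) 0.8 [0.3  0.35 0.8 ] [ 279. -185.]
(145, 271) 0.0 [0.37 0.68 0.  ] [131. 346.]
(145, 271) 0.2 [0.35 0.61 0.2 ] [148. 247.]
(145, 271) 0.4 [0.34 0.55 0.4 ] [169. 128.]
(145, 271) 0.6 [0.32 0.49 0.6 ] [194. -17.]
(145, 271) 0.8 [0.31 0.42 0.8 ] [ 225. -198.]
(array([-0.3977, -0.2701,  0.0312]), 'turn about tool z', np.float64(50.7), 'yaw now', np.float64(69.56)) (array([-0.3977, -0.2701,  0.1112]), 'turn about tool z', np.float64(50.7), 'yaw now', np.float64(69.56))
```

```bash
python3 - <<'E'
from h import *
c=manip.snapshot("scene");cv2.imwrite("pics/lamp.png",cv2.resize(c["pixels"][0:260,0:340],None,fx=2.2,fy=2.2))
E
```

```text
(no output)
```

View pics/lamp.png

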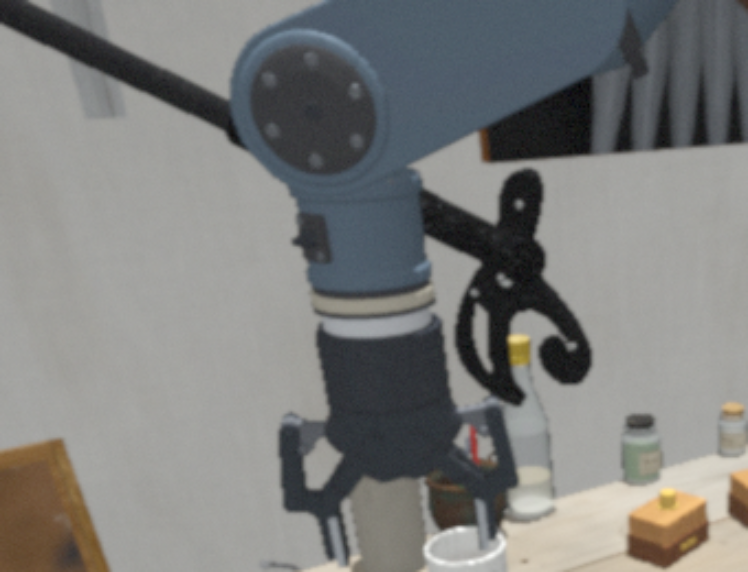

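The black pole carries a hook at about (508,280) in the crop, which is roughly x 0.28–0.35, y 0.38–0.46, z 0.27–0.48. It stands between the arm and the boxes, so I'll rise and pass over it.

Request:
step_arm:
  commands: [0.006,-0.002,-0.04,0,0,0,0.012,-0.004,-0.08,0,0,0,0.018,-0.006,-0.12,0,0,0,0.024,-0.008,-0.16,0,0,0,0.03,-0.01,-0.2,0,0,0,0.036,-0.012,-0.24,0,0,0,0.04,-0.014,-0.28,0,0,0,0.044,-0.016,-0.32,0,0,0,0.047,-0.017,-0.35,0,0,0,0.047,-0.017,-0.36,0,0,0]
  jaw: 100
  grip_force: 60

```text
t: 1.4
tcp_pos: [0.168, 0.5863, 0.5956]
tool_rot: [0.177, 0.984, 0.004, 0.001]
force: [-0.2, -0.7, 0.3]
finger_gap: 1.0
gripper_force: 0.0
```

Request:
step_arm:
  commands: [-0.038,-0.022,0,0,0,5.07,-0.076,-0.044,0,0,0,10.1,-0.115,-0.065,0,0,0,15.2,-0.153,-0.087,0,0,0,20.3,-0.191,-0.109,0,0,0,25.3,-0.229,-0.131,0,0,0,30.4,-0.267,-0.153,0,0,0,35.5,-0.306,-0.174,0,0,0,40.6,-0.344,-0.196,0,0,0,45.6,-0.382,-0.218,0,0,0,50.7]

```text
t: 2.4
tcp_pos: [0.4508, 0.2466, 0.5897]
tool_rot: [0.583, 0.812, -0.001, -0.001]
force: [0.6, 0.2, -0.1]
finger_gap: 1.001
gripper_force: 0.0
```

Request:
step_arm:
  commands: [-0.033,0.013,0,0,0,0,-0.067,0.026,-0.0,0,0,0,-0.067,0.026,0.045,0,0,0,-0.067,0.026,0.09,0,0,0,-0.067,0.026,0.135,0,0,0,-0.067,0.026,0.18,0,0,0,-0.067,0.026,0.225,0,0,0,-0.067,0.026,0.27,0,0,0,-0.067,0.026,0.315,0,0,0,-0.067,0.026,0.36,0,0,0]

```text
t: 3.4
tcp_pos: [0.4949, 0.193, 0.2285]
tool_rot: [0.582, 0.813, -0.001, -0.001]
force: [1.3, 0.5, 0.6]
finger_gap: 1.001
gripper_force: 0.0
```

```bash
cat >> h.py <<'E'
def wrist(cx,cy,view=None):
    "measure lid near world (cx,cy): knob at z .072 and lid top at z .056"
    st=manip.sense();s=manip.snapshot("wrist");im=s["pixels"];hsv=cv2.cvtColor(im,cv2.COLOR_BGR2HSV)
    if view:cv2.imwrite(view,im)
    c=proj(s,(cx,cy,.056),st)[0];print("tcp",np.round(st["tcp_pos"],4),"expect px",np.round(c),"hsv",hsv[int(np.clip(c[1],0,479)),int(np.clip(c[0],0,639))])
    return st,s,im,hsv,c
E
python3 - <<'E'
from h import *
st,s,im,hsv,c=wrist(.4965,.1935,"pics/w1.png")
print(tool((.4965,.1935,.0075),st,18.9))
E
```

```text
tcp [0.4949 0.193  0.2285] expect px [322. 206.] hsv [ 20 118 112]
(array([-1.00e-04,  2.10e-03,  2.21e-01]), 'turn about tool z', np.float64(-0.1), 'yaw now', np.float64(18.85))
```

View pics/w1.png

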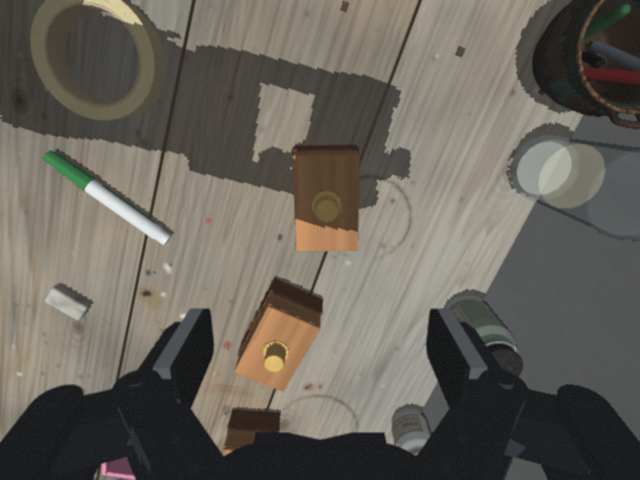

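Box L lies under the hand: its lid spans about x 294–359 and y 153–250, with the knob at (327,206).

```bash
cat >> h.py <<'E'
def lidfit(s,hsv,st,c,r=75,lo=(8,70,50)):
    m=cv2.inRange(hsv,lo,(25,255,255)); k=np.zeros_like(m); x,y=map(int,c)
    k[max(y-r,0):y+r,max(x-r,0):x+r]=255; m&=k
    cs,_=cv2.findContours(m,cv2.RETR_EXTERNAL,cv2.CHAIN_APPROX_NONE);C=max(cs,key=cv2.contourArea)
    print("bbox",cv2.boundingRect(C)); print("lid",rect(ray(s,C[:,0],.056,st)))
E
python3 - <<'E'
from h import *
st,s,im,hsv,c=wrist(.4965,.1935)
print(np.round(ray(s,[(327,206),(298,250),(358,250)],.056,st),4)[1:],np.round(ray(s,(327,206),.072,st),4))
print(hsv[200,290:365:6].tolist(),hsv[140:170:4,330].tolist())
lidfit(s,hsv,st,c)
lidfit(s,hsv,st,c,lo=(8,70,72))
E
```

```text
tcp [0.4898 0.192  0.2214] expect px [331. 210.] hsv [ 20 121 110]
[[0.4813 0.1493 0.056 ]
 [0.5311 0.1666 0.056 ]] [[0.491  0.1995 0.072 ]]
[[17, 45, 157], [20, 44, 152], [17, 53, 120], [14, 118, 95], [13, 119, 92], [14, 112, 91], [20, 123, 106], [20, 120, 89], [19, 119, 90], [21, 120, 106], [14, 116, 90], [14, 114, 85], [14, 109, 82]] [[19, 37, 76], [19, 37, 76], [9, 79, 55], [12, 110, 58], [13, 107, 74], [14, 115, 84], [15, 112, 84], [13, 114, 85]]
bbox (301, 134, 81, 128)
lid (array([500.2, 202.9]), [63.5, 110.0], -72.2)
bbox (301, 151, 70, 106)
lid (array([498.9, 197.8]), [56.3, 91.5], -70.8)
```

```bash
cat >> h.py <<'E'
def knobfit(s,hsv,st,c,r=45,lo=(18,90,60),z=.072):
    m=cv2.inRange(hsv,lo,(30,255,255)); k=np.zeros_like(m); x,y=map(int,c); k[max(y-r,0):y+r,max(x-r,0):x+r]=255
    m=cv2.morphologyEx(m&k,cv2.MORPH_OPEN,np.ones((3,3),np.uint8))
    cs,_=cv2.findContours(m,cv2.RETR_EXTERNAL,cv2.CHAIN_APPROX_NONE);C=max(cs,key=cv2.contourArea)
    u,R=cv2.minEnclosingCircle(C); print("knob px",np.round(u),"r",round(R,1),"world",np.round(ray(s,u,z,st)[0],4))
E
python3 - <<'E'
from h import *
for i in range(2):
    st,s,im,hsv,c=wrist(.4965,.1935)
lidfit(s,hsv,st,c,lo=(8,70,72)); knobfit(s,hsv,st,c)
print(tool((.4965,.1935,.0075),st,18.9))
E
```

```text
tcp [0.4904 0.1922 0.2246] expect px [330. 209.] hsv [ 20 125 112]
tcp [0.4934 0.1927 0.2281] expect px [325. 207.] hsv [ 20 123 110]
bbox (295, 149, 69, 104)
lid (array([498.8, 198.1]), [56.3, 91.5], -70.5)
knob px [329. 207.] r 15.7 world [0.4984 0.1986 0.072 ]
(array([-0.0006,  0.0053,  0.2206]), 'turn about tool z', np.float64(-0.1), 'yaw now', np.float64(18.85))
```

Request:
step_arm:
  commands: [0.002,0.004,0.03,0,0,0,0.002,0.004,0.06,0,0,0,0.002,0.004,0.09,0,0,0,0.002,0.004,0.12,0,0,0,0.002,0.004,0.145,0,0,0,0.002,0.004,0.165,0,0,0,0.002,0.004,0.18,0,0,0,0.002,0.004,0.19,0,0,0,0.002,0.004,0.195,0,0,0,0.002,0.004,0.195,0,0,0]

```text
t: 4.6
tcp_pos: [0.5005, 0.1968, 0.0371]
tool_rot: [0.582, 0.813, 0.001, 0.001]
force: [0.3, 0.0, 0.5]
finger_gap: 0.998
gripper_force: 0.0
```

```bash
python3 - <<'E'
from h import *
s=manip.snapshot("scene");st=manip.sense()
print(np.round(st["tcp_pos"],4),st["force"],tool((.498,.196,.0075),st,19))
im=s["pixels"];cv2.imwrite("pics/s2.png",cv2.resize(im[150:290,220:420],None,fx=4,fy=4))
E
```

```text
[0.5005 0.1968 0.0373] [-0.28842339  0.26098115  0.89404339] (array([ 0.    , -0.0027,  0.0298]), 'turn about tool z', np.float64(-0.1), 'yaw now', np.float64(18.86))
```

View pics/s2.png

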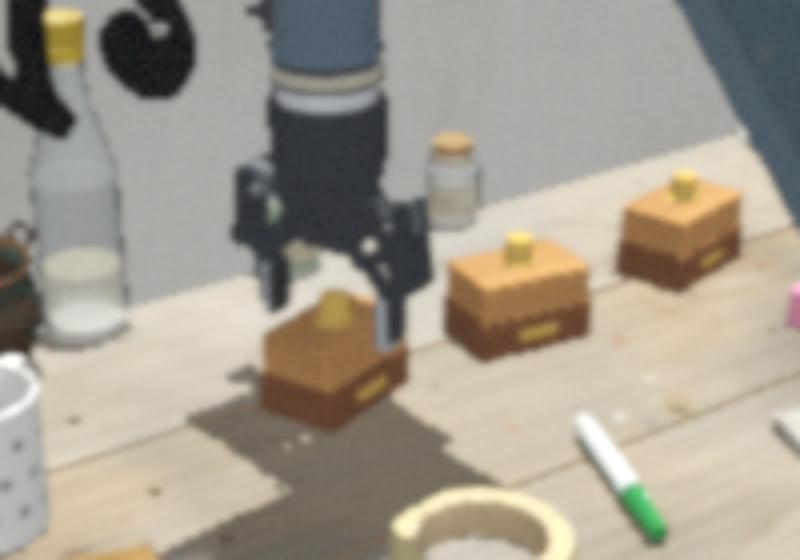

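The open fingers straddle box L, the knob sits centred under the palm, and the tips are still above the base. I'll descend slowly and close.

Request:
step_arm:
  commands: [0,-0.0025,0.005,0,0,0,0,-0.0025,0.01,0,0,0,0,-0.0025,0.015,0,0,0,0,-0.0025,0.019,0,0,0,0,-0.0025,0.023,0,0,0,0,-0.0025,0.026,0,0,0,0,-0.0025,0.028,0,0,0,0,-0.0025,0.0285,0,0,0,0,-0.0025,0.0285,0,0,0,0,-0.0025,0.0285,0,0,0]

```text
t: 5.65
tcp_pos: [0.4972, 0.1958, 0.0079]
tool_rot: [0.582, 0.813, 0.0, 0.0]
force: [-0.2, -0.3, -0.6]
finger_gap: 0.997
gripper_force: 0.0
```

Request:
step_arm:
  commands: [0,0,0,0,0,0,0,0,0,0,0,0,0,0,0,0,0,0,0,0,0,0,0,0,0,0,0,0,0,0,0,0,0,0,0,0,0,0,0,0,0,0,0,0,0,0,0,0,0,0,0,0,0,0,0,0,0,0,0,0]
  jaw: 40
  grip_force: 60

```text
t: 6.65
tcp_pos: [0.4982, 0.196, 0.0086]
tool_rot: [0.582, 0.813, 0.001, 0.001]
force: [0.7, 1.1, 5.5]
finger_gap: 0.685
gripper_force: 65.7
```

Request:
step_arm:
  commands: [0,0,-0.003,0,0,0,0,0,-0.008,0,0,0,0,0,-0.015,0,0,0,0,0,-0.022,0,0,0,0,0,-0.029,0,0,0,0,0,-0.035,0,0,0,0,0,-0.038,0,0,0,0,0,-0.04,0,0,0,0,0,-0.04,0,0,0,0,0,-0.04,0,0,0]

```text
t: 7.65
tcp_pos: [0.497, 0.1958, 0.0477]
tool_rot: [0.582, 0.813, -0.0, -0.0]
force: [0.3, -0.3, -6.5]
finger_gap: 0.684
gripper_force: 65.6
```

```bash
python3 - <<'E'
from h import *
f=[]
for i in range(4):
    s=manip.snapshot("scene");st=manip.sense();f.append(st["force"][2])
print(np.round(st["tcp_pos"],4),np.round(f,2),st["finger_gap"])
im=s["pixels"];cv2.imwrite("pics/s3.png",cv2.resize(im[150:290,220:420],None,fx=4,fy=4))
E
```

```text
[0.4969 0.1958 0.0475] [-4.91 -5.85 -6.24 -5.88] 0.6831832637308065
```

View pics/s3.png

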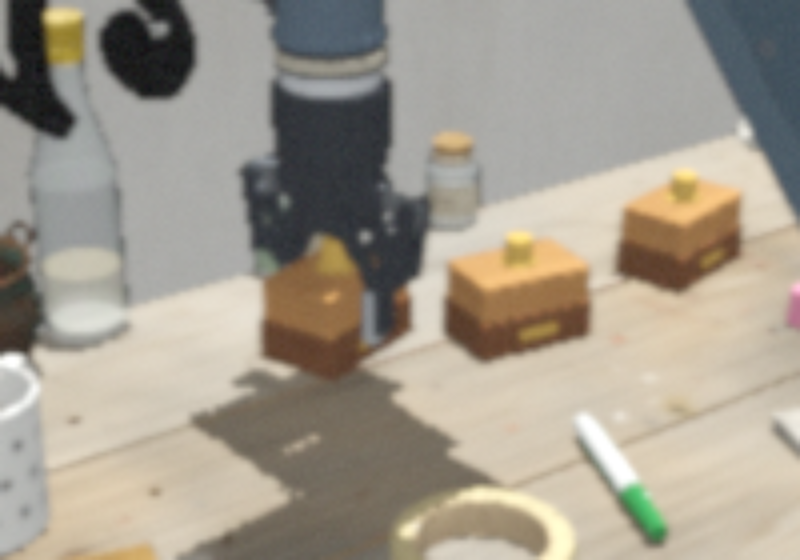

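Box L is clear of the table and level. The load is about 5.8 N (0.59 kg), so this is the heavy one. I'll set it back down and release.

Request:
step_arm:
  commands: [0,0,0.006,0,0,0,0,0,0.012,0,0,0,0,0,0.018,0,0,0,0,0,0.024,0,0,0,0,0,0.029,0,0,0,0,0,0.033,0,0,0,0,0,0.036,0,0,0,0,0,0.038,0,0,0,0,0,0.0395,0,0,0,0,0,0.0395,0,0,0]

```text
t: 8.85
tcp_pos: [0.4972, 0.1958, 0.0087]
tool_rot: [0.582, 0.813, 0.0, 0.0]
force: [-0.4, -0.7, -2.5]
finger_gap: 0.687
gripper_force: 65.8
```

Request:
step_arm:
  commands: [0,0,0,0,0,0,0,0,0,0,0,0,0,0,0,0,0,0,0,0,0,0,0,0,0,0,0,0,0,0,0,0,0,0,0,0,0,0,0,0,0,0,0,0,0,0,0,0,0,0,0,0,0,0,0,0,0,0,0,0]
  jaw: 100

```text
t: 9.85
tcp_pos: [0.4971, 0.1958, 0.0083]
tool_rot: [0.582, 0.813, -0.0, -0.0]
force: [-0.7, 0.6, -0.4]
finger_gap: 1.0
gripper_force: 0.0
```

Request:
step_arm:
  commands: [0,0,-0.005,0,0,0,0,0,-0.015,0,0,0,0,0,-0.03,0,0,0,0,0,-0.05,0,0,0,0,0,-0.075,0,0,0,0,0,-0.1,0,0,0,0,0,-0.125,0,0,0,0,0,-0.14,0,0,0,0,0,-0.145,0,0,0,0,0,-0.145,0,0,0]

```text
t: 10.85
tcp_pos: [0.4975, 0.1959, 0.1545]
tool_rot: [0.582, 0.813, 0.001, 0.001]
force: [0.6, -0.1, 0.0]
finger_gap: 1.0
gripper_force: 0.0
```

```bash
python3 - <<'E'
from h import *
st,s,im,hsv,c=wrist(.4975,.1955,"pics/w2.png")
lidfit(s,hsv,st,c,r=110,lo=(8,70,72))
knobfit(s,hsv,st,c)
E
```

```text
tcp [0.4975 0.1959 0.1545] expect px [319. 235.] hsv [ 20 124 117]
bbox (275, 163, 87, 130)
lid (array([496.3, 198. ]), [56.2, 92.1], -71.1)
knob px [319. 239.] r 20.6 world [0.4963 0.1986 0.072 ]
```

View pics/w2.png

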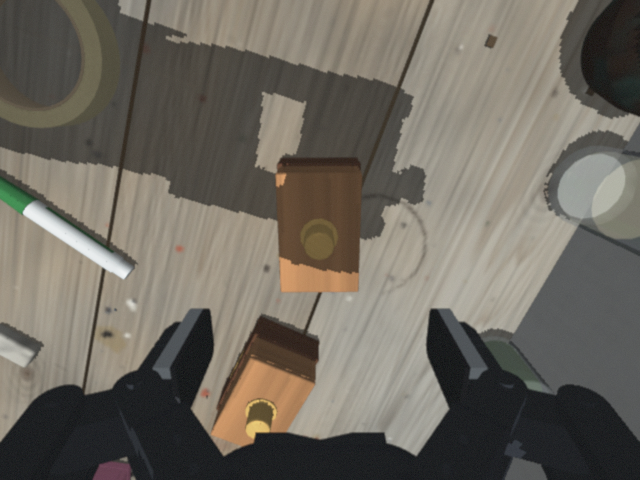

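Box L stands upright after the heft, its lid knob at (319,242) and centred under the tool. I'll take the knob.

Request:
step_arm:
  commands: [0,0,0.015,0,0,0,0,0,0.03,0,0,0,0,0,0.045,0,0,0,0,0,0.06,0,0,0,0,0,0.072,0,0,0,0,0,0.082,0,0,0,0,0,0.089,0,0,0,0,0,0.093,0,0,0,0,0,0.095,0,0,0,0,0,0.095,0,0,0]

```text
t: 11.9
tcp_pos: [0.4972, 0.1958, 0.0584]
tool_rot: [0.582, 0.813, 0.0, 0.0]
force: [-0.3, -0.2, -0.3]
finger_gap: 0.998
gripper_force: 0.0
```

Request:
step_arm:
  commands: [0,0,0,0,0,0,0,0,0,0,0,0,0,0,0,0,0,0,0,0,0,0,0,0,0,0,0,0,0,0,0,0,0,0,0,0,0,0,0,0,0,0,0,0,0,0,0,0,0,0,0,0,0,0,0,0,0,0,0,0]
  jaw: 0
  grip_force: 30

```text
t: 12.9
tcp_pos: [0.4972, 0.1958, 0.0586]
tool_rot: [0.582, 0.813, 0.0, 0.0]
force: [-1.0, 0.1, 6.2]
finger_gap: 0.221
gripper_force: 29.4
```

Request:
step_arm:
  commands: [0,0,-0.003,0,0,0,0,0,-0.009,0,0,0,0,0,-0.017,0,0,0,0,0,-0.026,0,0,0,0,0,-0.036,0,0,0,0,0,-0.046,0,0,0,0,0,-0.056,0,0,0,0,0,-0.064,0,0,0,0,0,-0.07,0,0,0,0,0,-0.07,0,0,0]

```text
t: 13.9
tcp_pos: [0.4977, 0.1959, 0.1293]
tool_rot: [0.582, 0.813, 0.001, 0.001]
force: [0.8, -0.0, -0.0]
finger_gap: 0.217
gripper_force: 29.3
```

Request:
step_arm:
  commands: [0,0.005,0,0,0,0,0,0.015,0,0,0,0,0,0.03,0,0,0,0,0,0.045,0,0,0,0,0,0.06,0,0,0,0,0,0.072,0,0,0,0,0,0.079,0,0,0,0,0,0.082,0,0,0,0,0,0.082,0,0,0,0,0,0.082,0,0,0]

```text
validation failed for argument at $.co...
```

```bash
python3 - <<'E'
from h import *
s=manip.snapshot("scene");st=manip.sense()
print(np.round(st["tcp_pos"],4),st["force"],st["finger_gap"])
im=s["pixels"];cv2.imwrite("pics/s4.png",cv2.resize(im[120:290,220:420],None,fx=3.5,fy=3.5))
E
```

```text
[0.4973 0.1958 0.1287] [ 0.17043595  0.70780205 -0.72389957] 0.2164410282659084
```

View pics/s4.png

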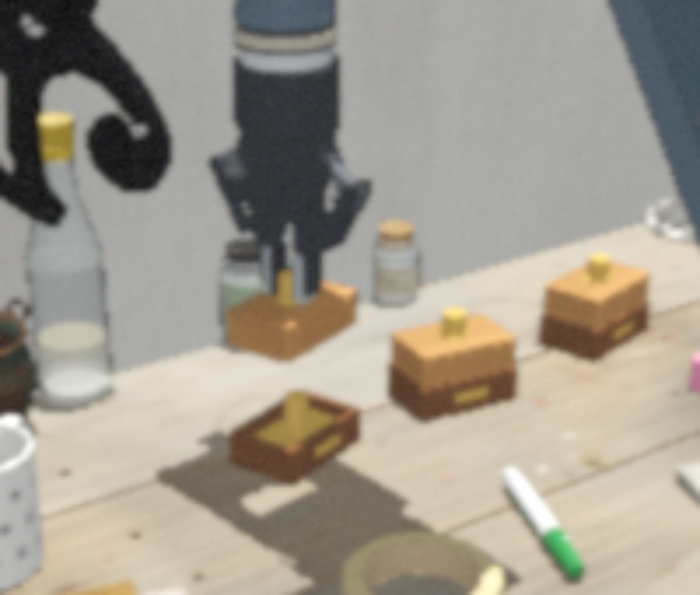

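The lid hangs from the fingers and box L stands open with the brass weight inside, its knob at (297,410). The sideways move was refused as malformed, so I'll resend it.

Request:
step_arm:
  commands: [0,0.005,0,0,0,0,0,0.015,0,0,0,0,0,0.03,0,0,0,0,0,0.045,0,0,0,0,0,0.06,0,0,0,0,0,0.072,0,0,0,0,0,0.079,0,0,0,0,0,0.082,0,0,0,0,0,0.082,0,0,0,0,0,0.082,0,0,0,0]

```text
t: 14.95
tcp_pos: [0.574, 0.2222, 0.128]
tool_rot: [0.582, 0.813, -0.0, -0.0]
force: [-0.6, 0.0, -0.2]
finger_gap: 0.215
gripper_force: 29.3
```

```bash
python3 - <<'E'
from h import *
st=manip.sense();print(np.round(st["tcp_pos"],4),st["t"])
E
```

```text
[0.574  0.2222 0.128 ] 14.95
```

Request:
step_arm:
  commands: [0,0,0.015,0,0,0,0,0,0.03,0,0,0,0,0,0.045,0,0,0,0,0,0.06,0,0,0,0,0,0.071,0,0,0,0,0,0.08,0,0,0,0,0,0.086,0,0,0,0,0,0.09,0,0,0,0,0,0.092,0,0,0,0,0,0.092,0,0,0]

```text
t: 15.95
tcp_pos: [0.5749, 0.2224, 0.0364]
tool_rot: [0.582, 0.813, 0.0, 0.0]
force: [-0.0, 0.5, -1.1]
finger_gap: 0.219
gripper_force: 29.3
```

Request:
step_arm:
  commands: [0,0,0,0,0,0,0,0,0,0,0,0,0,0,0,0,0,0,0,0,0,0,0,0,0,0,0,0,0,0,0,0,0,0,0,0,0,0,0,0,0,0,0,0,0,0,0,0,0,0,0,0,0,0,0,0,0,0,0,0]
  jaw: 60

```text
t: 16.95
tcp_pos: [0.5747, 0.2223, 0.0363]
tool_rot: [0.582, 0.813, -0.0, -0.0]
force: [0.1, 1.1, 0.2]
finger_gap: 0.603
gripper_force: 0.0
```

Request:
step_arm:
  commands: [0,0,-0.005,0,0,0,0,0,-0.015,0,0,0,0,0,-0.03,0,0,0,0,0,-0.05,0,0,0,0,0,-0.07,0,0,0,0,-0.02,-0.09,0,0,0,0,-0.045,-0.105,0,0,0,0,-0.068,-0.115,0,0,0,0,-0.082,-0.115,0,0,0,0,-0.082,-0.115,0,0,0]

```text
t: 17.95
tcp_pos: [0.4953, 0.1955, 0.153]
tool_rot: [0.582, 0.813, -0.0, -0.0]
force: [-0.3, -0.5, -0.1]
finger_gap: 0.601
gripper_force: 0.0
```

```bash
python3 - <<'E'
from h import *
manip.snapshot("scene")
st,s,im,hsv,c=wrist(.4975,.1955,"pics/w3.png")
x,y=map(int,c)
for lo in((18,90,60),(18,90,40)):knobfit(s,hsv,st,proj(s,(.4965,.196,.045),st)[0],lo=lo,z=.047)
cv2.imwrite("pics/w3.png",im)
E
```

```text
tcp [0.4971 0.1958 0.1528] expect px [319. 236.] hsv [ 19 122 119]
knob px [318. 221.] r 45.8 world [0.4939 0.2022 0.047 ]
knob px [318. 221.] r 45.8 world [0.4939 0.2022 0.047 ]
```

```bash
python3 - <<'E'
import cv2
im=cv2.imread("pics/w3.png");cv2.imwrite("pics/w3c.png",cv2.convertScaleAbs(cv2.resize(im[120:320,220:420],None,fx=3,fy=3,interpolation=cv2.INTER_CUBIC),alpha=1.7))
E
```

```text
(no output)
```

View pics/w3c.png

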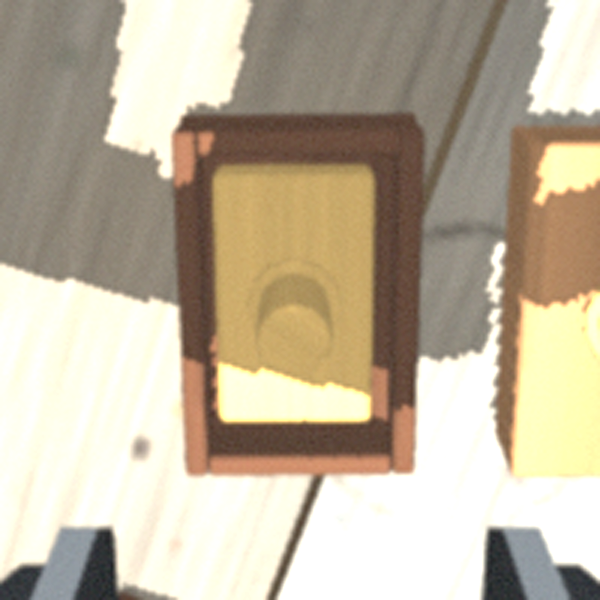

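The open box shows the brass bar with its knob top at about crop (295,342), which is px (318,234). The lid lies beside it, standing flat.

```bash
python3 - <<'E'
from h import *
st=manip.sense();s=manip.snapshot("wrist")
K=ray(s,(318.3,234),.050,st)[0]
# bar rectangle at z .021: crop corners
B=ray(s,[(220+u/3,120+v/3) for u,v in((213,165),(373,165),(371,421),(219,421))],.021,st)
print(np.round(K,4),np.round(B.mean(0),4),rect(B),np.round(st["tcp_pos"],4))
print(tool((K[0],K[1],.03),st))
E
```

```text
[0.4981 0.1948 0.05  ] [0.4974 0.1963 0.021 ] (array([497.6, 196.4]), [40.1, 67.9], -71.3) [0.4982 0.196  0.1525]
[-0.001  -0.0008  0.1225]
```

Request:
step_arm:
  commands: [0,0,0.02,0,0,0,0,0,0.04,0,0,0,0,0,0.06,0,0,0,0,0,0.08,0,0,0,0,0,0.095,0,0,0,0,0,0.107,0,0,0,0,0,0.115,0,0,0,0,0,0.12,0,0,0,0,0,0.1215,0,0,0,0,0,0.1215,0,0,0]

```text
t: 19.1
tcp_pos: [0.4974, 0.1959, 0.03]
tool_rot: [0.582, 0.813, 0.0, 0.0]
force: [0.8, 1.0, 0.3]
finger_gap: 0.6
gripper_force: 0.0
```

Request:
step_arm:
  commands: [0,0,0,0,0,0,0,0,0,0,0,0,0,0,0,0,0,0,0,0,0,0,0,0,0,0,0,0,0,0,0,0,0,0,0,0,0,0,0,0,0,0,0,0,0,0,0,0,0,0,0,0,0,0,0,0,0,0,0,0]
  jaw: 0
  grip_force: 60

```text
t: 20.1
tcp_pos: [0.4971, 0.1958, 0.0305]
tool_rot: [0.582, 0.813, 0.0, 0.0]
force: [-1.1, 0.2, 4.9]
finger_gap: 0.184
gripper_force: 58.5
```

Request:
step_arm:
  commands: [0,0,-0.003,0,0,0,0,0,-0.01,0,0,0,0,0,-0.02,0,0,0,0,0,-0.035,0,0,0,0,0,-0.055,0,0,0,0,0,-0.08,0,0,0,0,0,-0.105,0,0,0,0,0,-0.12,0,0,0,0,0,-0.13,0,0,0,0,0,-0.13,0,0,0]

```text
t: 21.1
tcp_pos: [0.4978, 0.196, 0.1613]
tool_rot: [0.582, 0.813, 0.001, 0.001]
force: [0.6, -0.2, -3.1]
finger_gap: 0.179
gripper_force: 58.7
```

```bash
python3 - <<'E'
from h import *
f=[]
for i in range(3): manip.snapshot("scene");st=manip.sense();f.append(round(st["force"][2],1))
print(np.round(st["tcp_pos"],4),f,st["finger_gap"])
print(tool((.44,-.36,.16),st,2.8))
E
```

```text
[0.4963 0.1956 0.159 ] [np.float64(-4.0), np.float64(-4.9), np.float64(-3.5)] 0.1788454495006892
(array([-0.5076, -0.2328, -0.0007]), 'turn about tool z', np.float64(16.1), 'yaw now', np.float64(18.86))
```

Request:
step_arm:
  commands: [-0.01,-0.005,0,0,0,0,-0.03,-0.014,0,0,0,0,-0.056,-0.026,0,0,0,0,-0.086,-0.04,0,0,0,0,-0.117,-0.054,0,0,0,0,-0.147,-0.068,0,0,0,0,-0.178,-0.081,0,0,0,0,-0.208,-0.095,0,0,0,0,-0.239,-0.109,0,0,0,0,-0.269,-0.123,0,0,0,0]

```text
t: 22.25
tcp_pos: [0.4665, -0.1003, 0.1591]
tool_rot: [0.582, 0.813, -0.0, -0.001]
force: [1.6, 0.3, -4.0]
finger_gap: 0.182
gripper_force: 58.7
```

Request:
step_arm:
  commands: [-0.029,-0.013,0,0,0,2,-0.06,-0.027,0,0,0,4,-0.091,-0.042,0,0,0,6,-0.122,-0.056,0,0,0,8,-0.153,-0.07,0,0,0,10,-0.181,-0.083,0,0,0,12,-0.205,-0.094,0,0,0,14,-0.224,-0.103,0,0,0,15.5,-0.237,-0.109,0,0,0,16,-0.238,-0.109,0,0,0,16]

```text
t: 23.25
tcp_pos: [0.4411, -0.3608, 0.1594]
tool_rot: [0.69, 0.724, -0.0, 0.0]
force: [0.8, 0.4, -4.0]
finger_gap: 0.184
gripper_force: 58.7
```

```bash
python3 - <<'E'
from h import *
for i in range(5): s=manip.snapshot("wrist");st=manip.sense()
hsv=cv2.cvtColor(s["pixels"],cv2.COLOR_BGR2HSV)
print(np.round(st["tcp_pos"],4),st["finger_gap"],tool((.44,-.36,.036),st,2.8))
m=cv2.inRange(hsv,(0,0,150),(180,25,255))
cs,_=cv2.findContours(m,cv2.RETR_EXTERNAL,cv2.CHAIN_APPROX_NONE);C=max(cs,key=cv2.contourArea)
print(cv2.boundingRect(C),rect(ray(s,C[:,0],.01,st)))
cv2.imwrite("pics/w4.png",s["pixels"])
E
```

```text
[ 0.4414 -0.3573  0.1597] 0.18090641532078133 (array([-0.0028, -0.0014,  0.1237]), 'turn about tool z', np.float64(0.1), 'yaw now', np.float64(2.94))
(467, 244, 134, 165) (array([ 652.1, -456.1]), [113.8, 158.5], 70.1)
```

Request:
step_arm:
  commands: [-0.001,-0.001,0.02,0,0,0,-0.001,-0.001,0.04,0,0,0,-0.001,-0.001,0.06,0,0,0,-0.001,-0.001,0.08,0,0,0,-0.001,-0.001,0.095,0,0,0,-0.001,-0.001,0.107,0,0,0,-0.001,-0.001,0.115,0,0,0,-0.001,-0.001,0.12,0,0,0,-0.001,-0.001,0.123,0,0,0,-0.001,-0.001,0.1235,0,0,0]

```text
t: 24.5
tcp_pos: [0.4406, -0.3602, 0.0364]
tool_rot: [0.689, 0.725, -0.0, 0.0]
force: [-0.0, 0.3, -4.1]
finger_gap: 0.183
gripper_force: 58.7
```

Request:
step_arm:
  commands: [0,0,0,0,0,0,0,0,0,0,0,0,0,0,0,0,0,0,0,0,0.0005,0,0,0,0,0,0.001,0,0,0,0,0,0.001,0,0,0,0,0,0.001,0,0,0,0,0,0.001,0,0,0,0,0,0.001,0,0,0,0,0,0.001,0,0,0]

```text
t: 25.5
tcp_pos: [0.4405, -0.36, 0.0353]
tool_rot: [0.689, 0.725, -0.0, -0.0]
force: [-0.9, 0.7, -3.9]
finger_gap: 0.185
gripper_force: 58.7
```

Not touching down yet (the full load is still on the tool), so I go lower in small steps.

Request:
step_arm:
  commands: [0,0,0.0003,0,0,0,0,0,0.0006,0,0,0,0,0,0.0009,0,0,0,0,0,0.0012,0,0,0,0,0,0.0013,0,0,0,0,0,0.0013,0,0,0,0,0,0.0013,0,0,0,0,0,0.0013,0,0,0,0,0,0.0013,0,0,0,0,0,0.0013,0,0,0]

```text
t: 26.5
tcp_pos: [0.4405, -0.36, 0.0345]
tool_rot: [0.689, 0.725, -0.0, 0.0]
force: [-2.2, 1.5, 6.5]
finger_gap: 0.186
gripper_force: 59.6
```

Contact (force +6.5 N). Release to a modest opening, rise, then check.

Request:
step_arm:
  commands: [0,0,0,0,0,0,0,0,0,0,0,0,0,0,0,0,0,0,0,0,0,0,0,0,0,0,0,0,0,0,0,0,0,0,0,0,0,0,0,0,0,0,0,0,0,0,0,0,0,0,0,0,0,0,0,0,0,0,0,0]
  jaw: 60

```text
t: 27.5
tcp_pos: [0.4405, -0.36, 0.034]
tool_rot: [0.689, 0.725, -0.0, 0.0]
force: [-0.2, 0.9, 0.4]
finger_gap: 0.6
gripper_force: 0.0
```

Request:
step_arm:
  commands: [0,0,-0.005,0,0,0,0,0,-0.015,0,0,0,0,0,-0.03,0,0,0,0,0,-0.05,0,0,0,0,0,-0.075,0,0,0,0,0,-0.1,0,0,0,0,0,-0.125,0,0,0,0,0,-0.145,0,0,0,0,0,-0.15,0,0,0,0,0,-0.15,0,0,0]

```text
t: 28.5
tcp_pos: [0.4408, -0.3604, 0.1853]
tool_rot: [0.689, 0.725, -0.0, 0.001]
force: [-0.3, -0.1, -0.5]
finger_gap: 0.6
gripper_force: 0.0
```

```bash
python3 - <<'E'
from h import *
for i in range(4): s=manip.snapshot("wrist");st=manip.sense()
im=s["pixels"];hsv=cv2.cvtColor(im,cv2.COLOR_BGR2HSV);print(np.round(st["tcp_pos"],4))
cv2.imwrite("pics/w5.png",im)
def fit(m,z):
    cs,_=cv2.findContours(m,cv2.RETR_EXTERNAL,cv2.CHAIN_APPROX_NONE);C=max(cs,key=cv2.contourArea)
    print(cv2.boundingRect(C),rect(ray(s,C[:,0],z,st)))
c=proj(s,(.44,-.36,.025),st)[0];x,y=map(int,c);k=np.zeros(hsv.shape[:2],np.uint8);k[y-90:y+90,x-70:x+70]=255
fit(cv2.inRange(hsv,(15,80,40),(32,255,255))&k,.025)
k[:]=0;k[max(y-170,0):y+170,x-140:x+140]=255
fit(cv2.inRange(hsv,(0,0,195),(180,40,255))&k,.010)
t=manip.snapshot("top");h=cv2.cvtColor(t["pixels"],cv2.COLOR_BGR2HSV)
print(hsv[y,x-60:x+60:10].tolist())
E
```

```text
[ 0.4399 -0.3593  0.1828]
(297, 171, 48, 78) (array([ 440.3, -359. ]), [38.7, 66.0], -87.2)
(253, 189, 136, 94) (array([ 441.6, -387.9]), [87.8, 117.1], 2.8)
[[78, 5, 236], [78, 5, 237], [78, 5, 233], [80, 12, 131], [20, 118, 99], [20, 117, 94], [20, 120, 85], [21, 118, 82], [20, 126, 97], [78, 5, 236], [84, 5, 234], [78, 5, 233]]
```

```bash
python3 -c "
from station import manip
print(manip.sign_off())"
```

```text
the job is handed in; nothing more can be done
None
```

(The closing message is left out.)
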